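# Turn the parts dispenser to the washers

### The arm

A 6-joint arm with a two-finger parallel gripper is mounted at the origin on a cart in front of the work surface, level with it; the furniture and walls round the work are solid. World frame = base frame: x ahead of the robot, y to its left, z up, the work surface at z = 0. Lengths are in m, angles in rad, forces in N, time in s.
With the tool pointing down it reaches from about 0.375 to 0.9 m from the base axis. Payload 3.1 kg.
Tool frame: the origin (TCP) lies at the very end of the fingers, on their centre line; the grasp point (between the pads) lies 19 mm behind it; z points along the fingers, y is the line along which they close (so a half turn about z gives the same grasp; the last joint's range is limited). The gripper opens to 87 mm and grips with 3 to 60 N. Pads are 19 mm wide; open, the fingers measure 117 mm over their backs; the gripper's body (75 mm by 190 mm) begins 51 mm behind the grasp point.
Start: joints at [0.96, 0.527, 1.433, -0, 1.181, -0.178], TCP at [0.262, 0.567, 0.223] pointing down, gripper open.
Joint ranges: [-3.08, 3.08], [-0.75, 2.2], [0.22, 2.44], [-1.43, 4.57], [0, 2.65], [-2.85, 2.85]. Speed limits (rad/s): [2.79, 2.79, 3.14, 3.14, 3.14, 3.14].

### API

Orientations are given as a unit quaternion [x, y, z, w].
In Python, from rig import status, viewer, robot gives the robot as it stands.
- The arm moves only by the tool arm_command, never from a script. Its arguments are lists of equal length, an entry for each row: "delta_rot": the turn, a rotation vector about the tool's x, y, z in degrees, a list of three; "delta_pos": the shift along the tool's x, y, z in m, a list of three; "gripper": the closure, from -1 (fully open) to 1 (shut). In form: {"delta_rot": [[rx, ry, rz], ...], "delta_pos": [[dx, dy, dz], ...], "gripper": [gripper, ...]}. A call has 1 to 12 rows; each row is the pose to reach, as a shift and turn from the pose commanded when the call began, along the tool's axes at that moment; what a row does not reach only later rows make up. A row lasts 1/12 s, in which the tool goes at most 41.7 mm and 7.16 degrees, less where a joint would pass 70% of its speed; a pose out of reach is approached as far as the arm can. A call with a gripper value outside its range is refused whole. The fingers move at their own pace and stop on an object; "grip_force" is the grip in N (left out, the last holds). Time passes only in rows, so rows that repeat a pose let the fingers close. It gives the time, the measured TCP pose, the force, the opening and the grip force at its end, in the units of the state.
- status.get_obs(): the state, without advancing time (a new reading comes with each control period).
- viewer.camera(name): name is "side" or "top" or "wrist"; returns a dict with "pixels" (384x512x3 uint8, blue, green, red), "fx", "fy", "cx", "cy" (pixels), "k1" (the pictures are not rectified: a ray, as slopes to the right and down, at radius r is drawn at 1 + k1 r^2 times it, then the intrinsics apply), "pose" (4x4, takes a point from camera to world coordinates); the wrist camera has in their place "mount" (4x4, takes a point from camera to tool coordinates, whose origin is the TCP and whose axes are the flange's). Camera axes: x right, y down, z forward; pixel columns grow to the right and rows downward; lengths in m; the calibration is good to about 2 mm. A picture is of the moment at which its call begins: read the wrist's pose just before it. There is no depth.
- robot.hand_in(): hands the job in; it is judged then, once.
The state is a dict: "time": time; "q": joint angles; "joint_velocities": joint speeds; "joint_torque": joint torques, N m; "position": TCP position; "tool_rot": TCP orientation; "ft_force": force on the tool from outside, world axes, zero at the start; "moment": the same for the moment, N m; "grip_width": finger opening in m; "grip_force": force on a finger pad.
Only numpy, scipy, OpenCV 4.12 (cv2) and the standard library are available. Lean on these libraries where they do the work, as an engineer would, in place of code of your own. Each camera call takes 0.05 s, during which the arm holds its last target. There are 200 camera calls.

### The job

Open the round parts dispenser at the washers: push the upright tab on its lid round with the fingertips, in either direction, until the lid's opening and the tab stand at the flat ring washer glued to the rim, so that the opening lies wholly over the washer compartment. Only push the tab from the side, without pinching or forcing it, and leave the lid at rest there. The small things standing about stay where they are.

Things in the scene. Friction and masses are not known exactly. Their poses are not given: they have to be found in the camera images.
- dispenser: Round parts dispenser screwed to the bench: black foot disc 176 mm across, 10 mm high; on it a grey drum 112 mm across, up to z = 36 mm, with six 60-degree compartments. Six steel samples are glued to the foot's rim, one at each compartment's middle, none above z = 30 mm. Origin: centre of the underside, on the lid's vertical axis; x points to the washer sample; any yaw occurs.
- washer_sample (a point): Middle of the glued ring washer that labels the washer compartment: steel ring 25 mm across, 12 mm hole, 6.5 mm thick, lying flat, 73.5 mm from the dispenser's axis. Counter-clockwise from it, seen from above, follow the other samples: lying screw, standing round spacer, angle bracket, square nut, two small pins.
- washer_compartment (a point): Middle of the washer compartment, 33 mm from the axis toward the washer sample, just under the lid.
- lid (a joint): Angle of the flat aluminium lid (118 mm across, top at z = 41 mm, screw head at its middle up to z = 46 mm) about the dispenser's axis, rad, counter-clockwise from above; 0 or a full turn: opening exactly over the washers. Turns endlessly both ways, stays where it is left; friction 0.07 N m (1 to 2 N at the tab), no springs or notches.
- opening (a point): Middle of the lid's only opening, a 40-degree sector from 10 to 48 mm from the axis, at the lid's top face, 33 mm from the axis. It moves with the lid.
- tab (a point): Middle of the top edge of the upright black tab on the lid, at z = 75 mm and 53.5 mm from the axis, on the same bearing as the opening and outside of it. The tab is a fin 34 mm tall, 17 mm long radially (45 to 62 mm from the axis) and 8 mm thick, its flat sides facing along the turning direction.
- tab_left: The half of the tab (4 mm thick) on its counter-clockwise side: push here to turn the lid clockwise. Its origin lies on the dispenser's axis at bench height; x points to the tab, z up.
- tab_right: The half of the tab (4 mm thick) on its clockwise side: push here to turn the lid counter-clockwise. Its origin lies on the dispenser's axis at bench height; x points to the tab, z up.
- tinner_tin: Bystander: loose round tin, 50 mm across, 16 mm high; origin under its middle.
- screw_dish: Bystander: loose round dish of screws, 71 mm across, 16 mm high; origin under its middle.
- flux_syringe: Bystander: loose syringe, 174 mm long (its y), 26 mm high; origin under its middle.
- eraser_mint: Bystander: loose eraser 20 x 56 x 12 mm; origin under its middle.
- loupe: Bystander: loose black eye loupe, 33 mm across and high; origin under its middle.
- marker_black: Bystander: loose marker pen, 135 mm long (its y), 16 mm high; origin under its middle.

How it is judged:
On the way:
1. the fingers push against a side of the tab ((contact force between the fingers and tab_left above 0.3 N or contact force between the fingers and tab_right above 0.3 N)), for 0.1 s.
At the end, for the whole second after the job is handed in: The lid's opening stands over the washer compartment to within 10 degrees either way (its middle within 5.7 mm of the compartment's middle) and the lid is at rest (horizontal distance between opening and washer_compartment below 0.0057 m and velocity of joint lid between -0.05 and 0.05 rad/s); the robot touches nothing.
It fails at once if the tab is pinched: more than 1 N of the fingers on both of its sides at once (contact force between the fingers and tab_left above 1 N and contact force between the fingers and tab_right above 1 N).
It fails at once if the dispenser is forced: more than 30 N from the robot (contact force between the arm and dispenser above 30 N).
It fails at once if a bystander is moved or lifted by more than 20 mm (distance of any of tinner_tin, screw_dish, flux_syringe, eraser_mint, loupe, marker_black from where it was at the start of the episode above 0.02 m).
It also fails if it takes over 48 s, if anything falls off the work surface, if the arm or the gripper's body presses on something with over 40 N, if the wrist force passes 120 N, or if a joint passes its speed limit or range.

## Working session

There is one attempt and no reset: what is moved stays moved. The work goes in short steps, Python scripts to look and compute and a tool call to move; the robot and the scene stay as the last step left them, time stands still between calls to the robot, and variables do not carry over. Pictures are saved under pics/ and viewed, at most 12 in all, crops included, and the job is handed in when it is done.

Besides the shell and the picture viewer there is one more tool, called as name(argument=value, ...) on one line, values as JSON. arm_command: Moves the arm, as the interface text tells. Its arguments: {"type":"object","properties":{"delta_rot":{"type":"array","items":{"type":"array","items":{"type":"number"}}},"delta_pos":{"type":"array","items":{"type":"array","items":{"type":"number"}}},"gripper":{"type":"array","items":{"type":"number"}},"grip_force":{"type":"number"}},"required":["delta_rot","delta_pos","gripper"]}

```bash
mkdir -p pics
cat > h.py <<'E'
import numpy as np, cv2
from rig import status, viewer, robot
from scipy.spatial.transform import Rotation as R
def snap(n,f):
    o=status.get_obs(); c=viewer.camera(n)
    P=c.get("pose")
    if P is None:
        T=np.eye(4);T[:3,:3]=R.from_quat(o["tool_rot"]).as_matrix();T[:3,3]=o["position"];P=T@np.array(c["mount"])
    P=np.array(P);cv2.imwrite(f"pics/{f}.png",c["pixels"])
    np.savez(f"pics/{f}.npz",P=P,K=[c[k] for k in("fx","fy","cx","cy","k1")])
    return c
def ray(f,u,v):
    d=np.load(f"pics/{f}.npz");P=d["P"];fx,fy,cx,cy,k1=d["K"]
    q=cv2.undistortPoints(np.array([[[u,v]]],float),np.array([[fx,0,cx],[0,fy,cy],[0,0,1]]),np.array([k1,0,0,0]))[0,0]
    return P[:3,3],P[:3,:3]@np.array([q[0],q[1],1])
def plane(f,u,v,z):
    o,d=ray(f,u,v);return o+d*(z-o[2])/d[2]
def tri(a,b):
    (o1,d1),(o2,d2)=ray(*a),ray(*b)
    s=np.linalg.lstsq(np.c_[d1,-d2],o2-o1,rcond=None)[0]
    p,q=o1+s[0]*d1,o2+s[1]*d2;return (p+q)/2,np.linalg.norm(p-q)
E
python3 - <<'E'
from h import *
o=status.get_obs();print(o)
ims=[snap(n,n+"0")["pixels"] for n in("top","side","wrist")]
cv2.imwrite("pics/all.png",np.vstack([np.hstack(ims[:2])])[:, :])
for n in("top0","side0","wrist0"):print(np.load(f"pics/{n}.npz")["P"].round(3))
E
```

```text
{'time': 0.0, 'q': array([ 9.59501059e-01,  5.28458395e-01,  1.43390726e+00,  6.91090307e-06,
        1.18140167e+00, -1.78464256e-01]), 'joint_velocities': array([ 0.0024984 ,  0.00017953, -0.00074131,  0.00176766,  0.00083805,
       -0.00125448]), 'joint_torque': array([ 2.01700765e-03, -4.40038991e+01, -1.76599270e+01,  6.34443923e-02,
        5.81768516e-02, -1.54191043e-04]), 'position': array([0.26167262, 0.56677264, 0.22157484]), 'tool_rot': array([ 2.14731287e-01,  9.76672561e-01, -1.00242970e-03, -4.21245080e-04]), 'ft_force': array([-0.24833972,  0.08262705, -0.34095644]), 'moment': array([ 0.02247641, -0.03717873, -0.04510221]), 'grip_force': 0.0, 'grip_width': 0.08731172663271594}
[[ 0.069 -0.978  0.199  0.281]
 [-0.998 -0.068  0.013  0.244]
 [ 0.001 -0.199 -0.98   0.988]
 [ 0.     0.     0.     1.   ]]
[[-0.999  0.014 -0.039  0.477]
 [ 0.04   0.496 -0.867  1.009]
 [ 0.007 -0.868 -0.496  0.512]
 [ 0.     0.     0.     1.   ]]
[[ 0.42   0.873  0.248  0.193]
 [ 0.908 -0.403 -0.116  0.6  ]
 [-0.002  0.274 -0.962  0.384]
 [ 0.     0.     0.     1.   ]]
```

View pics/top0.png

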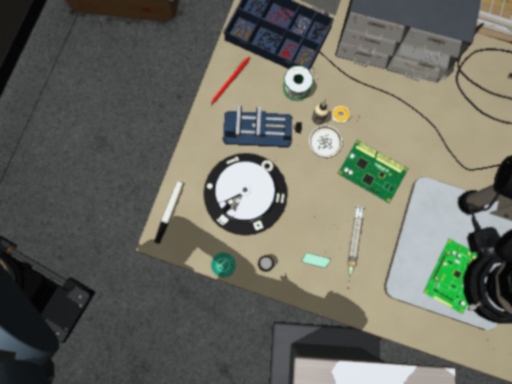

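View pics/side0.png

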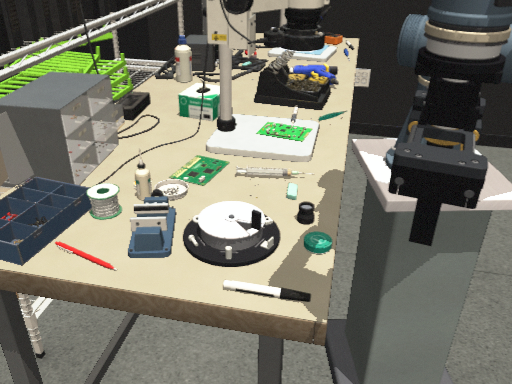

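The top view shows the dispenser at about (245,193) and the side view at about (232,230), with the tab at about (256,218). I'll enlarge both.

Run:
```python
from h import *
a=cv2.imread("pics/top0.png")[145:243,196:296];b=cv2.imread("pics/side0.png")[190:270,175:290]
a=cv2.resize(a,None,fx=5,fy=5,interpolation=cv2.INTER_CUBIC);cv2.imwrite("pics/c1.png",a)
b=cv2.resize(b,None,fx=6,fy=6,interpolation=cv2.INTER_CUBIC);cv2.imwrite("pics/c2.png",b)
# foot disc ellipse: dark mask in top
im=cv2.imread("pics/top0.png");g=im.max(2)
m=((g<70)*255).astype(np.uint8);m[:140]=0;m[243:]=0;m[:,:200]=0;m[:,292:]=0
cs,_=cv2.findContours(m,cv2.RETR_EXTERNAL,cv2.CHAIN_APPROX_NONE)
c=max(cs,key=cv2.contourArea);e=cv2.fitEllipse(cv2.convexHull(c));print(e,plane("top0",*e[0],0.01))
for s in((-1,0),(1,0),(0,1),(0,-1)):
    r=e[1][0]/2;print(plane("top0",e[0][0]+s[0]*r,e[0][1]+s[1]*r,.01))
```

```text
((245.5470733642578, 194.2151641845703), (79.28760528564453, 81.68856048583984), 74.84521484375) [0.46705588 0.27949155 0.01      ]
[0.46131405 0.36200531 0.01      ]
[0.47279426 0.19698481 0.01      ]
[0.38444451 0.27337719 0.01      ]
[0.55249088 0.28582165 0.01      ]
```

View pics/c1.png

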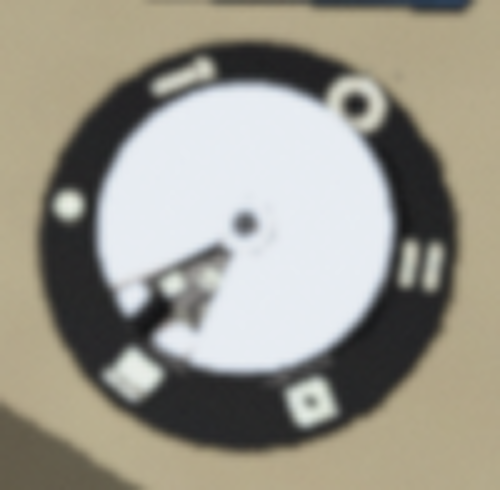

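View pics/c2.png

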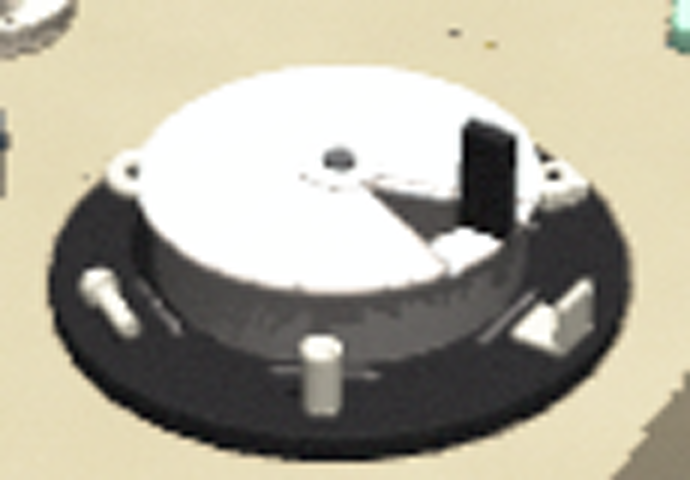

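Crop c1 shows the washer at (357,105), the lid screw at (245,222) and the tab at about (150,315), near the angle bracket. Crop c2 shows the tab top from (470,122) to (513,135), the screw at (340,158) and the washer at (132,172).

Run:
```python
from h import *
T=lambda u,v:("top0",196+(u+.5)/5-.5,145+(v+.5)/5-.5)
S=lambda u,v:("side0",175+(u+.5)/6-.5,190+(v+.5)/6-.5)
w=plane(*T(357,105),.0165);print("washer",w,tri(T(357,105),S(132,172)))
print("screw",plane(*T(245,222),.046),tri(T(245,222),S(340,156)))
print("screw side",plane(*S(340,156),.046))
print("tab side",plane(*S(468,121),.075),plane(*S(514,134),.075), "inner/outer")
t=plane(*S(491,127),.075)
print("tab tri",tri(T(147,318),S(491,127)))
c=np.array([.467,.2795])
for n,p in(("w",w),("t",t)):
    d=p[:2]-c;print(n,np.hypot(*d),np.degrees(np.arctan2(d[1],d[0])))
for n,a,z in(("tin",(223,264),.016),("loupe",(266,263),.033),("eraser",(316,260),.012),("dish",(325,141),.016),("blue",(258,127),.03),("markL",(180,184),.016),("markR",(158,240),.016),("syr",(357,208),.02)):
    p=plane("top0",*a,z)[:2];print(n,p.round(3),np.hypot(*(p-c)).round(3),np.degrees(np.arctan2(*(p-c)[::-1])).round(0))
# samples opposite each other: bearings
for n,a in(("brk",(135,372)),("spacer",(68,205)),("nut",(312,402)),("screw",(183,77)),("pins",(420,265))):
    d=plane(*T(*a),.018)[:2]-c;print(n,np.hypot(*d).round(4),np.degrees(np.arctan2(d[1],d[0])).round(1))
```

```text
washer [0.52990503 0.23887694 0.0165    ] (array([0.53273722, 0.23866892, 0.01436123]), np.float64(0.004439783554463932))
screw [0.47072232 0.2808818  0.046     ] (array([0.47041342, 0.28087069, 0.04676638]), np.float64(0.000304817358946903))
screw side [0.47025498 0.27973665 0.046     ]
tab side [0.4342174  0.30780649 0.075     ] [0.42165529 0.31507547 0.075     ] inner/outer
tab tri (array([0.42615221, 0.31437978, 0.07651928]), np.float64(0.003985653911287229))
w 0.07488174518627251 -32.853726371537626
t 0.050329674464717165 140.97813093963603
tin [0.32  0.314] 0.151 167.0
loupe [0.327 0.228] 0.149 -160.0
eraser [0.341 0.127] 0.198 -130.0
dish [0.592 0.12 ] 0.203 -52.0
blue [0.609 0.263] 0.143 -7.0
markL [0.478 0.417] 0.138 85.0
markR [0.359 0.45 ] 0.202 122.0
syr [0.452 0.049] 0.231 -94.0
brk 0.0707 142.8
spacer 0.0772 81.5
nut 0.0705 -154.4
screw 0.077 25.4
pins 0.0711 -93.0
```

Two-view checks agree with the text: screw height 46.8 mm against 46, tab top 76.5 mm against 75, and sample radii that match. The axis is at about (0.470, 0.280). The washer bears about -35° and the tab about 143.5°. I'll shut the fingers, go to the tab's clockwise side and push counter-clockwise about 180°.

arm_command(delta_rot=[[0, 0, 7], [0, 0, 14], [0, 0, 21], [0, 0, 28], [0, 0, 35], [0, 0, 42], [0, 0, 49], [0, 0, 56], [0, 0, 63], [0, 0, 70], [0, 0, 77], [0, 0, 84]], delta_pos=[[-0.015, -0.007, 0], [-0.038, -0.018, 0], [-0.061, -0.029, 0.01], [-0.084, -0.04, 0.02], [-0.107, -0.051, 0.03], [-0.13, -0.062, 0.04], [-0.153, -0.073, 0.05], [-0.176, -0.084, 0.06], [-0.2, -0.096, 0.07], [-0.225, -0.108, 0.08], [-0.25, -0.12, 0.09], [-0.2734, -0.1308, 0.1]], gripper=[1, 1, 1, 1, 1, 1, 1, 1, 1, 1, 1, 1], grip_force=5)

```text
time: 1.15
position: [0.4561, 0.3326, 0.1219]
tool_rot: [0.815, 0.58, -0.0, 0.0]
ft_force: [-0.2, 0.3, -0.0]
grip_width: 0.0151
grip_force: 0.0
```

arm_command(delta_rot=[[0, 0, 7], [0, 0, 14], [0, 0, 21], [0, 0, 28], [0, 0, 35], [0, 0, 41.2], [0, 0, 41.2], [0, 0, 41.2], [0, 0, 41.2]], delta_pos=[[0, 0, 0], [0, 0, 0], [0, 0, 0], [0, 0, 0], [0, 0, 0], [0, 0, 0], [0, 0, 0], [0, 0, 0], [0, 0, 0]], gripper=[1, 1, 1, 1, 1, 1, 1, 1, 1])

```text
time: 1.9
position: [0.4553, 0.3339, 0.1224]
tool_rot: [0.966, 0.26, -0.0, 0.0]
ft_force: [0.7, -0.1, -0.3]
grip_width: 0.001
grip_force: 0.0
```

```bash
cat > st.py <<'E'
from h import *
o=status.get_obs();M=R.from_quat(o["tool_rot"]).as_matrix()
print(o["time"],o["position"].round(4),"yaw",np.degrees(np.arctan2(M[1,0],M[0,0])).round(2),"z",M[:,2].round(3),"q6",o["q"][5].round(2),"F",o["ft_force"].round(2),o["grip_width"])
E
python3 - <<'E'
import st
from h import *
a=snap("side","s1")["pixels"][150:270,150:310];b=snap("wrist","w1")["pixels"]
cv2.imwrite("pics/s1c.png",np.hstack([cv2.resize(a,(400,300)),cv2.resize(b,(400,300))]))
E
```

```text
1.9 [0.4553 0.3339 0.1224] yaw 30.14 z [-0. -0. -1.] q6 1.48 F [ 0.65 -0.08 -0.29] 0.0009669358719774075
```

View pics/s1c.png

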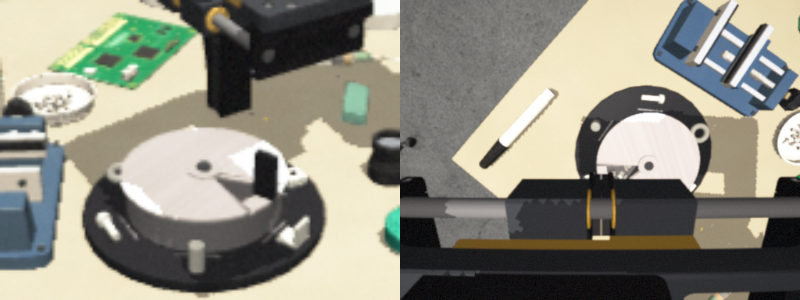

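The left half shows the shut fingers above the lid with the tip at crop (228,112). The tab is at (265,170), still by the bracket. The right half (wrist) shows the screw at (649,166) and the washer at (701,133). I'll check both against the plan.

Run:
```python
from h import *
print("tip",plane("side0",150+228/2.5,150+112/2.5,.1224))
s=plane("w1",249*1.28,166*1.28,.046);w=plane("w1",301*1.28,133*1.28,.0165);print(s,w,np.degrees(np.arctan2(*(w-s)[1::-1])),np.hypot(*(w-s)[:2]))
```

```text
tip [0.45462238 0.33836543 0.1224    ]
[0.47104245 0.2823944  0.046     ] [0.53227843 0.23977215 0.0165    ] -34.839182702080784 0.07460899636184858
```

arm_command(delta_rot=[[0, 0, 0], [0, 0, 0], [0, 0, 0], [0, 0, 0], [0, 0, 0], [0, 0, 0], [0, 0, 0]], delta_pos=[[0, 0, 0.015], [0, 0, 0.03], [0, 0, 0.045], [0, 0, 0.06], [0, 0, 0.068], [0, 0, 0.072], [0, 0, 0.072]], gripper=[1, 1, 1, 1, 1, 1, 1])

```text
time: 2.58
position: [0.455, 0.3338, 0.0498]
tool_rot: [0.966, 0.259, -0.001, 0.0]
ft_force: [-0.8, -0.7, -0.2]
grip_width: 0.0007
grip_force: 0.0
```

arm_command(delta_rot=[[0, 0, -2.5], [0, 0, -5], [0, 0, -7.5], [0, 0, -10], [0, 0, -12.5], [0, 0, -15], [0, 0, -17.5], [0, 0, -20], [0, 0, -22.5], [0, 0, -25], [0, 0, -27.5], [0, 0, -30]], delta_pos=[[-0.0023, -0.0005, 0], [-0.0047, -0.001, 0], [-0.0071, -0.0013, 0], [-0.0095, -0.0015, 0], [-0.0119, -0.0016, 0], [-0.0143, -0.0017, 0], [-0.0167, -0.0016, 0], [-0.0191, -0.0014, 0], [-0.0215, -0.0011, 0], [-0.0239, -0.0007, 0], [-0.0262, -0.0002, 0], [-0.0286, 0.0004, 0]], gripper=[1, 1, 1, 1, 1, 1, 1, 1, 1, 1, 1, 1])

```text
time: 3.58
position: [0.4321, 0.3203, 0.0517]
tool_rot: [0.865, 0.501, 0.002, -0.0]
ft_force: [0.3, 2.3, -0.5]
grip_width: 0.0005
grip_force: 0.9
```

Run:
```python
import st
from h import *
a=snap("side","s2")["pixels"][170:270,160:310];cv2.imwrite("pics/s2c.png",cv2.resize(a,(600,400)))
```

```text
3.5833 [0.4321 0.3203 0.0517] yaw 60.13 z [ 0.003  0.002 -1.   ] q6 0.95 F [ 0.28  2.32 -0.47] 0.000462015666741349
```

View pics/s2c.png

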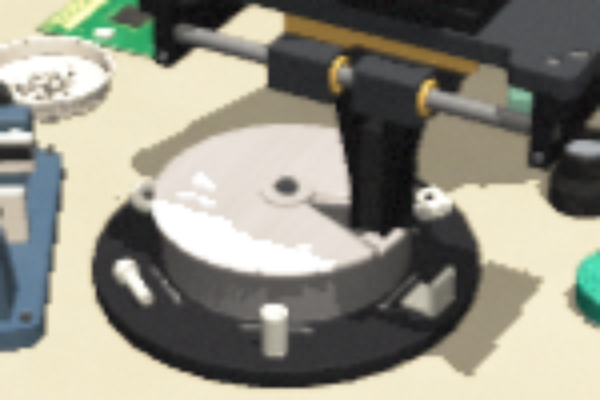

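The fingers are up against the tab at (385,200) with about 2 N on it, and the lid's opening has begun to turn. I'll continue in equal 30° arcs.

arm_command(delta_rot=[[0, 0, -2.5], [0, 0, -5], [0, 0, -7.5], [0, 0, -10], [0, 0, -12.5], [0, 0, -15], [0, 0, -17.5], [0, 0, -20], [0, 0, -22.5], [0, 0, -25], [0, 0, -27.5], [0, 0, -30]], delta_pos=[[-0.0023, -0.0005, 0], [-0.0047, -0.001, 0], [-0.0071, -0.0013, 0], [-0.0095, -0.0015, 0], [-0.0119, -0.0016, 0], [-0.0143, -0.0017, 0], [-0.0167, -0.0016, 0], [-0.0191, -0.0014, 0], [-0.0215, -0.0011, 0], [-0.0239, -0.0007, 0], [-0.0262, -0.0002, 0], [-0.0286, 0.0004, 0]], gripper=[1, 1, 1, 1, 1, 1, 1, 1, 1, 1, 1, 1])

```text
time: 4.63
position: [0.4179, 0.2951, 0.0516]
tool_rot: [0.707, 0.708, 0.002, 0.0]
ft_force: [0.1, 1.7, 1.2]
grip_width: 0.0006
grip_force: 0.9
```

arm_command(delta_rot=[[0, 0, -2.5], [0, 0, -5], [0, 0, -7.5], [0, 0, -10], [0, 0, -12.5], [0, 0, -15], [0, 0, -17.5], [0, 0, -20], [0, 0, -22.5], [0, 0, -25], [0, 0, -27.5], [0, 0, -30]], delta_pos=[[-0.0023, -0.0005, 0], [-0.0047, -0.001, 0], [-0.0071, -0.0013, 0], [-0.0095, -0.0015, 0], [-0.0119, -0.0016, 0], [-0.0143, -0.0017, 0], [-0.0167, -0.0016, 0], [-0.0191, -0.0014, 0], [-0.0215, -0.0011, 0], [-0.0239, -0.0007, 0], [-0.0262, -0.0002, 0], [-0.0286, 0.0004, 0]], gripper=[1, 1, 1, 1, 1, 1, 1, 1, 1, 1, 1, 1])

```text
time: 5.63
position: [0.4181, 0.2663, 0.0516]
tool_rot: [0.499, 0.866, 0.001, 0.001]
ft_force: [-0.4, 2.1, 1.1]
grip_width: 0.0007
grip_force: 0.9
```

Run:
```python
import st
from h import *
o=st.o["position"][:2]-[.4705,.281];print(np.hypot(*o),np.degrees(np.arctan2(o[1],o[0])))
a=snap("top","t3")["pixels"][140:250,170:310];b=snap("side","s3")["pixels"][170:270,160:310]
cv2.imwrite("pics/s3c.png",np.hstack([cv2.resize(a,(400,314))[:300],cv2.resize(b,(400,300))]))
```

```text
5.6333 [0.4181 0.2663 0.0516] yaw 120.08 z [ 0.002  0.001 -1.   ] q6 -0.18 F [-0.41  2.12  1.09] 0.0006724527660035791
0.054373514647723685 -164.3364930462743
```

View pics/s3c.png

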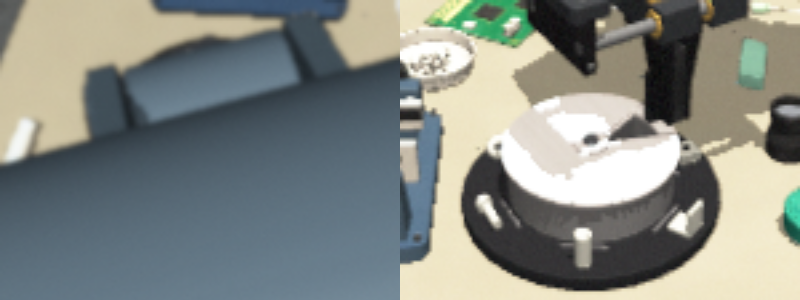

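The top view is covered by the arm. The side view shows the opening following, at about (635,128) pointing right-rear, with the fingers on the tab. I'll go on.

arm_command(delta_rot=[[0, 0, -2.5], [0, 0, -5], [0, 0, -7.5], [0, 0, -10], [0, 0, -12.5], [0, 0, -15], [0, 0, -17.5], [0, 0, -20], [0, 0, -22.5], [0, 0, -25], [0, 0, -27.5], [0, 0, -30]], delta_pos=[[-0.0023, -0.0005, 0], [-0.0047, -0.001, 0], [-0.0071, -0.0013, 0], [-0.0095, -0.0015, 0], [-0.0119, -0.0016, 0], [-0.0143, -0.0017, 0], [-0.0167, -0.0016, 0], [-0.0191, -0.0014, 0], [-0.0215, -0.0011, 0], [-0.0239, -0.0007, 0], [-0.0262, -0.0002, 0], [-0.0286, 0.0004, 0]], gripper=[1, 1, 1, 1, 1, 1, 1, 1, 1, 1, 1, 1])

```text
time: 6.73
position: [0.432, 0.2415, 0.0511]
tool_rot: [0.259, 0.966, 0.0, 0.0]
ft_force: [-0.0, 2.4, -0.2]
grip_width: 0.0005
grip_force: 0.8
```

arm_command(delta_rot=[[0, 0, -2.5], [0, 0, -5], [0, 0, -7.5], [0, 0, -10], [0, 0, -12.5], [0, 0, -15], [0, 0, -17.5], [0, 0, -20], [0, 0, -22.5], [0, 0, -25], [0, 0, -27.5], [0, 0, -30]], delta_pos=[[-0.0023, -0.0005, 0], [-0.0047, -0.001, 0], [-0.0071, -0.0013, 0], [-0.0095, -0.0015, 0], [-0.0119, -0.0016, 0], [-0.0143, -0.0017, 0], [-0.0167, -0.0016, 0], [-0.0191, -0.0014, 0], [-0.0215, -0.0011, 0], [-0.0239, -0.0007, 0], [-0.0262, -0.0002, 0], [-0.0286, 0.0004, 0]], gripper=[1, 1, 1, 1, 1, 1, 1, 1, 1, 1, 1, 1])

```text
time: 7.73
position: [0.4563, 0.227, 0.0509]
tool_rot: [-0.0, 1.0, -0.0, -0.001]
ft_force: [-1.9, -0.7, 0.5]
grip_width: 0.0006
grip_force: 0.7
```

arm_command(delta_rot=[[0, 0, -2.5], [0, 0, -5], [0, 0, -7.5], [0, 0, -10], [0, 0, -12.5], [0, 0, -15], [0, 0, -17.5], [0, 0, -20], [0, 0, -22.5], [0, 0, -25], [0, 0, -27.5], [0, 0, -30]], delta_pos=[[-0.0023, -0.0005, 0], [-0.0047, -0.001, 0], [-0.0071, -0.0013, 0], [-0.0095, -0.0015, 0], [-0.0119, -0.0016, 0], [-0.0143, -0.0017, 0], [-0.0167, -0.0016, 0], [-0.0191, -0.0014, 0], [-0.0215, -0.0011, 0], [-0.0239, -0.0007, 0], [-0.0262, -0.0002, 0], [-0.0286, 0.0004, 0]], gripper=[1, 1, 1, 1, 1, 1, 1, 1, 1, 1, 1, 1])

```text
time: 8.73
position: [0.485, 0.2272, 0.0508]
tool_rot: [-0.259, 0.966, -0.0, -0.001]
ft_force: [-0.4, -0.9, 0.2]
grip_width: 0.0005
grip_force: 0.7
```

Run:
```python
import st
from h import *
a=snap("top","t4")["pixels"][140:250,170:310];b=snap("side","s4")["pixels"][170:270,160:310]
cv2.imwrite("pics/s4c.png",np.hstack([cv2.resize(a,(400,314))[:300],cv2.resize(b,(400,300))]))
```

```text
8.7333 [0.485  0.2272 0.0508] yaw -149.95 z [-0.001 -0.001 -1.   ] q6 -1.86 F [-0.4  -0.93  0.17] 0.0004967940058875266
```

View pics/s4c.png

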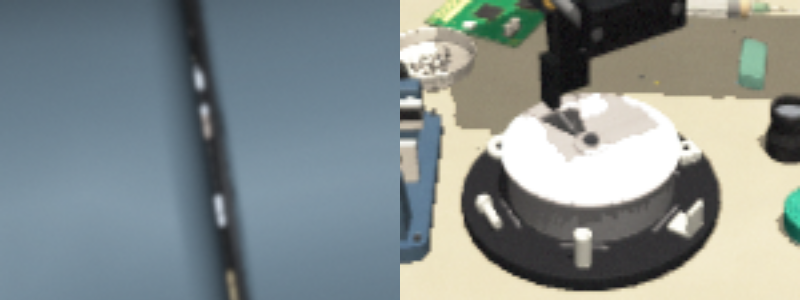

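The tab and opening are nearing the washer (opening at (562,120)). I'll push 20° more, then back off and look.

arm_command(delta_rot=[[0, 0, -2.5], [0, 0, -5], [0, 0, -7.5], [0, 0, -10], [0, 0, -12.5], [0, 0, -15], [0, 0, -17.5], [0, 0, -20], [0, 0, -20], [0, 0, -20], [0, 0, -20]], delta_pos=[[-0.0023, -0.0005, 0], [-0.0047, -0.001, 0], [-0.0071, -0.0013, 0], [-0.0095, -0.0015, 0], [-0.0119, -0.0016, 0], [-0.0143, -0.0017, 0], [-0.0167, -0.0016, 0], [-0.0191, -0.0014, 0], [-0.0191, -0.0014, 0], [-0.0161, -0.0014, 0], [-0.0091, -0.0014, 0]], gripper=[1, 1, 1, 1, 1, 1, 1, 1, 1, 1, 1])

```text
time: 9.75
position: [0.495, 0.2313, 0.0508]
tool_rot: [-0.422, 0.907, -0.0, 0.001]
ft_force: [0.7, 0.7, -0.2]
grip_width: 0.0008
grip_force: 0.0
```

arm_command(delta_rot=[[0, 0, 0], [0, 0, 0], [0, 0, 0], [0, 0, 0], [0, 0, 0], [0, 0, 0], [0, 0, 0], [0, 0, 0], [0, 0, 0], [0, 0, 0], [0, 0, 0], [0, 0, 0]], delta_pos=[[0.01, 0, -0.01], [0.01, 0, -0.035], [0.01, 0, -0.065], [0.02, 0, -0.095], [0.04, 0, -0.12], [0.06, 0, -0.14], [0.08, 0, -0.15], [0.1, 0, -0.15], [0.12, 0, -0.15], [0.13, 0, -0.15], [0.13, 0, -0.15], [0.13, 0, -0.15]], gripper=[1, 1, 1, 1, 1, 1, 1, 1, 1, 1, 1, 1])

```text
time: 10.75
position: [0.4105, 0.1312, 0.2009]
tool_rot: [-0.422, 0.907, -0.0, 0.001]
ft_force: [0.7, -0.2, -0.5]
grip_width: 0.0003
grip_force: 0.0
```

Run:
```python
import st
from h import *
a=snap("wrist","w5")["pixels"];b=snap("side","s5")["pixels"][190:270,175:290]
cv2.imwrite("pics/s5c.png",np.hstack([cv2.resize(a,(400,300)),cv2.resize(b,(400,278))[:, :] if 0 else cv2.copyMakeBorder(cv2.resize(b,(400,278)),0,22,0,0,0)]))
```

```text
10.75 [0.4105 0.1312 0.2009] yaw -130.1 z [ 0.001  0.    -1.   ] q6 -2.39 F [ 0.69 -0.17 -0.46] 0.00031083257276613425
```

View pics/s5c.png

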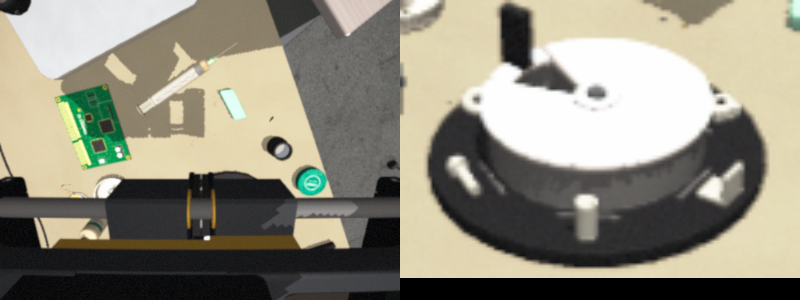

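The right part shows the free tab, with its top at (502..531, 4..10), and the opening at (550,72) just short of the washer at (475,98). I'll measure it.

Run:
```python
from h import *
S=lambda u,v:("side0",175+(u+.5)/3.478-.5,190+(v+.5)/3.475-.5)
c=np.array([.4705,.281])
def b(n,p): d=p[:2]-c;print(n,p.round(4),np.hypot(*d).round(4),np.degrees(np.arctan2(d[1],d[0])).round(1))
b("tab top",plane(*S(516,7),.075)); b("tab top L",plane(*S(502,6),.075)); b("tab top R",plane(*S(531,10),.075))
b("tab base",plane(*S(517,65),.041))
b("apex",plane(*S(595,92),.046));b("corner",plane(*S(550,50),.041));b("corner2",plane(*S(494,83),.041));b("washer",plane(*S(474,98),.0165))
im=snap("top","t5")["pixels"];cv2.imwrite("pics/t5c.png",cv2.resize(im[145:243,196:296],None,fx=5,fy=5,interpolation=cv2.INTER_CUBIC))
```

```text
tab top [0.3034 0.2495 0.075 ] 0.17 -169.3
tab top L [0.3106 0.2483 0.075 ] 0.1633 -168.4
tab top R [0.2962 0.2529 0.075 ] 0.1766 -170.8
tab base [0.3004 0.2521 0.041 ] 0.1725 -170.4
apex [0.267  0.2874 0.046 ] 0.2036 178.2
corner [0.2799 0.2373 0.041 ] 0.1955 -167.1
corner2 [0.3156 0.2695 0.041 ] 0.1553 -175.7
washer [0.3205 0.2458 0.0165] 0.1541 -166.8
```

View pics/t5c.png

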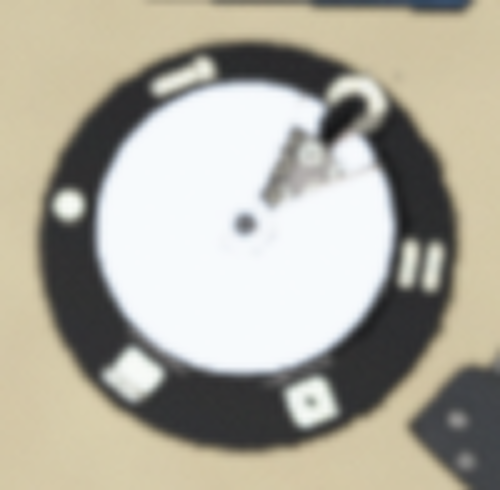

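The top view is clear. The tab at (350,105) covers the washer, and the opening is bounded by edges near (298,128) and (378,165). In the side numbers I forgot the 400 px offset of the right half, so I'll redo them.

Run:
```python
from h import *
S=lambda u,v:("side0",175+(u-400+.5)/3.478-.5,190+(v+.5)/3.475-.5)
T=lambda u,v:("top0",196+(u+.5)/5-.5,145+(v+.5)/5-.5)
c=np.array([.4705,.281])
def b(n,p): d=p[:2]-c;print(n,p.round(4),np.hypot(*d).round(4),np.degrees(np.arctan2(d[1],d[0])).round(1))
b("tab top",plane(*S(516,7),.075)); b("corner",plane(*S(550,50),.041));b("corner2",plane(*S(494,83),.041));b("washer",plane(*S(474,98),.0165))
b("edge L",plane(*T(298,128),.041));b("edge R",plane(*T(378,165),.041));b("tab",plane(*T(355,103),.075));b("tabbase",plane(*T(327,138),.041))
g=cv2.imread("pics/t5.png").max(2)[155:178,255:275];print(g)
```

```text
tab top [0.5115 0.2438 0.075 ] 0.0554 -42.2
corner [0.4947 0.2313 0.041 ] 0.0553 -64.0
corner2 [0.5234 0.2635 0.041 ] 0.0557 -18.3
washer [0.536  0.2395 0.0165] 0.0775 -32.4
edge L [0.5123 0.2624 0.041 ] 0.0457 -24.0
edge R [0.4991 0.2289 0.041 ] 0.0595 -61.3
tab [0.5156 0.24   0.075 ] 0.061 -42.2
tabbase [0.5089 0.2503 0.041 ] 0.0492 -38.6
[[ 66  79  93 116 143 164 178 188 198 204 205 207 207 207 208 207 207 208
  207 207]
 [ 46  47  54  67  86 104 124 145 167 182 195 203 206 207 208 208 208 208
  207 207]
 [ 43  44  45  47  50  57  68  87 107 134 162 183 197 203 206 206 207 207
  207 208]
 [ 44  45  45  45  45  46  46  50  60  81 114 147 175 191 196 202 205 207
  208 206]
 [ 43  44  43  45  43  42  45  46  59  79 102 126 153 174 184 194 202 205
  206 204]
 [ 45  45  44  44  44  44  48  65 104 145 169 180 188 193 194 193 193 199
  205 201]
 [ 54  48  46  44  43  46  64 110 171 211 226 228 229 229 226 207 185 183
  195 201]
 [ 96  70  55  49  48  54  97 164 213 229 229 225 225 232 236 229 198 169
  174 192]
 [172 131 100  79  62  70 131 194 215 206 187 168 168 195 225 233 221 174
  1
[... 498 characters left out ...]
 122  82
   48  38]
 [190 213 235 235 185  92  39  29  29  49  84 121 144 146 135 115  87  55
   41  40]
 [139 155 193 206 159  78  32  27  51  96 143 168 163 135 100  73  50  37
   39  43]
 [132 139 166 171 132  70  34  50  99 157 198 216 208 162  96  51  36  37
   42  44]
 [137 157 185 187 157 105  70  98 160 212 235 244 241 216 144  72  41  39
   43  46]
 [144 184 207 213 198 153 118 151 213 241 249 251 250 241 196 110  54  40
   42  46]
 [158 200 207 206 206 180 154 184 231 247 251 252 252 248 228 153  74  38
   38  44]
 [163 203 205 205 208 187 172 189 227 244 250 252 252 250 239 182  96  46
   35  40]
 [165 194 206 206 203 184 178 192 217 236 247 251 250 247 235 192 118  64
   39  38]]
```

Both views put the tab and opening at about -41.5°, and the washer is at about -35°. A last nudge of about 6.5° is needed.

arm_command(delta_rot=[[0, 0, -2], [0, 0, -4], [0, 0, -6.6], [0, 0, -6.6], [0, 0, -6.6], [0, 0, -6.6], [0, 0, -6.6], [0, 0, -6.6], [0, 0, -6.6], [0, 0, -6.6], [0, 0, -6.6], [0, 0, -6.6]], delta_pos=[[-0.02, 0, 0], [-0.045, -0.002, 0], [-0.07, -0.003, 0], [-0.095, -0.004, 0.01], [-0.115, -0.005, 0.03], [-0.127, -0.0059, 0.055], [-0.1302, -0.0059, 0.08], [-0.1302, -0.0059, 0.105], [-0.1302, -0.0059, 0.13], [-0.1302, -0.0059, 0.145], [-0.1302, -0.0059, 0.151], [-0.1302, -0.0059, 0.151]], gripper=[1, 1, 1, 1, 1, 1, 1, 1, 1, 1, 1, 1])

```text
time: 11.9
position: [0.498, 0.2277, 0.0476]
tool_rot: [-0.474, 0.88, 0.0, -0.002]
ft_force: [-0.5, 1.1, -0.0]
grip_width: 0.0004
grip_force: 0.0
```

arm_command(delta_rot=[[0, 0, 0], [0, 0, 0], [0, 0, 0], [0, 0, 0], [0, 0, 0], [0, 0, 0], [0, 0, 0], [0, 0, 0], [0, 0, 0], [0, 0, 0], [0, 0, 0], [0, 0, 0]], delta_pos=[[-0.002, 0, 0], [-0.004, 0, 0], [-0.006, 0, 0], [-0.008, 0, 0], [-0.01, 0, 0], [-0.012, 0, 0], [-0.0135, 0, 0], [-0.015, 0, 0], [-0.015, 0, 0], [-0.013, 0, 0], [-0.008, 0, 0], [-0.002, 0, 0]], gripper=[1, 1, 1, 1, 1, 1, 1, 1, 1, 1, 1, 1])

```text
time: 12.9
position: [0.4996, 0.2289, 0.0494]
tool_rot: [-0.474, 0.88, 0.0, 0.0]
ft_force: [-0.0, 0.5, -0.1]
grip_width: 0.0007
grip_force: 0.0
```

arm_command(delta_rot=[[0, 0, 0], [0, 0, 0], [0, 0, 0], [0, 0, 0], [0, 0, 0], [0, 0, 0], [0, 0, 0], [0, 0, 0], [0, 0, 0], [0, 0, 0], [0, 0, 0], [0, 0, 0]], delta_pos=[[0.0, 0, -0.01], [0.0, 0, -0.035], [0.0, 0, -0.065], [0.01, 0, -0.095], [0.03, 0, -0.12], [0.05, 0, -0.14], [0.075, 0, -0.15], [0.1, 0, -0.15], [0.12, 0, -0.15], [0.13, 0, -0.15], [0.13, 0, -0.15], [0.13, 0, -0.15]], gripper=[1, 1, 1, 1, 1, 1, 1, 1, 1, 1, 1, 1])

```text
time: 13.9
position: [0.4288, 0.1204, 0.2]
tool_rot: [-0.473, 0.881, -0.0, 0.001]
ft_force: [0.0, -0.0, 0.7]
grip_width: 0.0003
grip_force: 0.0
```

Run:
```python
import st
from h import *
a=snap("top","t6")["pixels"][145:243,196:296];b=snap("side","s6")["pixels"][190:270,175:290]
cv2.imwrite("pics/s6c.png",np.hstack([cv2.resize(a,(400,392),interpolation=2),cv2.copyMakeBorder(cv2.resize(b,(400,278),interpolation=2),0,114,0,0,0)]))
```

```text
13.9 [0.4288 0.1204 0.2   ] yaw -123.48 z [ 0.001  0.001 -1.   ] q6 -2.54 F [ 0.05 -0.02  0.72] 0.00034326047095134863
```

View pics/s6c.png

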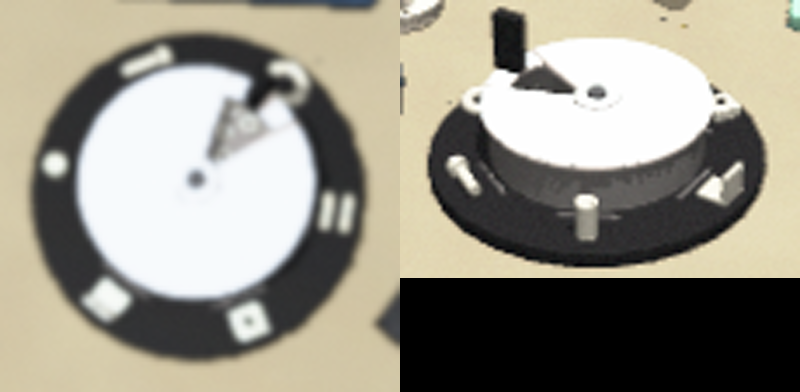

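The tab now stands in front of the washer. Its top is at side (508,12), the tab in the top view runs from (252,108) to (275,72), and the opening lies between (228,95) and (290,128). Next I'll compute the bearing.

Run:
```python
from h import *
S=lambda u,v:("side0",175+(u-400+.5)/3.478-.5,190+(v+.5)/3.475-.5)
T=lambda u,v:("top0",196+(u+.5)/4-.5,145+(v+.5)/4-.5)
c=np.array([.4705,.281])
def b(n,p): d=p[:2]-c;print(n,p.round(4),np.hypot(*d).round(4),np.degrees(np.arctan2(d[1],d[0])).round(1))
b("tab top",plane(*S(508,11),.075));b("tab top f",plane(*S(508,14),.075))
b("tab",plane(*T(275,74),.075));b("tabbase",plane(*T(252,107),.041));b("edgeL",plane(*T(230,96),.041));b("edgeR",plane(*T(290,127),.041))
```

```text
tab top [0.5155 0.2479 0.075 ] 0.0559 -36.4
tab top f [0.5154 0.251  0.075 ] 0.054 -33.8
tab [0.5196 0.2447 0.075 ] 0.061 -36.5
tabbase [0.5103 0.2553 0.041 ] 0.0474 -32.9
edgeL [0.5153 0.2669 0.041 ] 0.047 -17.5
edgeR [0.5012 0.2353 0.041 ] 0.0551 -56.1
```

The tab is at about -35° and the opening's edges average about -36.8°, against the washer at -34.7°. That is well within 10°, and the arm is clear.

```bash
python3 -c "
from h import *
print(robot.hand_in())"
```

```text
the job is handed in; nothing more can be done
None
```

I handed the job in with the lid's opening and tab at about -35° to -37°, against the washer at about -35° and a 10° tolerance; the arm was clear, and the hand-in call gave no verdict.

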